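# Restock the sloped carton feeder on the shop counter

## Robot

A 7-joint arm with a two-finger parallel gripper is mounted at the origin on a cart in front of the work surface, level with it; the furniture and walls round the work are solid. World frame = base frame: x ahead of the robot, y to its left, z up, the work surface at z = 0. Lengths are in m, angles in rad, forces in N, time in s.
With the tool pointing down it reaches from about 0.4 to 0.85 m from the base axis. Payload 4.5 kg.
Tool frame: the origin (TCP) lies on the centre line of the jaws, within the pads' length; the fingertips stand 17 mm ahead of it and the grasp point (between the pads) lies 2 mm behind it (r.tip_reach is the distance from the TCP to the fingertips, in m); z points along the fingers, y is the line along which they close (so a half turn about z gives the same grasp; the last joint's range is limited). The gripper opens to 88 mm and grips with 3 to 60 N. Pads are 18 mm wide; open, the fingers measure 123 mm over their backs; the gripper's body (75 mm by 187 mm) begins 45 mm behind the grasp point.
Start: joints at [-1.11, 0.689, -0.195, 1.565, 0.157, 0.902, -0.215], TCP at [0.259, 0.569, 0.256] pointing down, gripper open.
Joint ranges: [-3.01, 3.01], [-0.46, 2.08], [-1.47, 1.51], [0.13, 2.56], [-1, 4.14], [0.04, 2.09], [-2.66, 2.66]. Speed limits (rad/s): [2.57, 2.57, 3.14, 3.14, 3.14, 3.14, 3.14].

## Interface

Orientations are given as a unit quaternion [x, y, z, w].
In Python, from plant import r gives the robot as it stands.
- The arm moves only by the tool step_arm, never from a script. Its argument "steps" is a list of rows, each a list of 7 numbers: the shift along the tool's x, y, z in cm, then the turn, a rotation vector about the tool's x, y, z in degrees, then the gripper's target within -1 to 1 (shut at 1, half-way at 0, fully open at -1). A call has 1 to 8 rows; each row shifts and turns the commanded pose from where the row before left it, along the tool's axes as they then stand; what a row does not reach is not made up. A row lasts 1/8 s, in which the tool goes at most 62.5 mm and 10.7 degrees, less where a joint would pass 70% of its speed; a pose out of reach is approached as far as the arm can. A call with a gripper value outside its range is refused whole. The fingers move at their own pace and stop on an object; "force" is the grip in N (left out, the last holds). Time passes only in rows, so rows that do not move let the fingers close. It gives the time, the measured TCP pose, the force, the opening and the grip force at its end, in the units of the state.
- r.get_state(): the state, without advancing time (a new reading comes with each control period).
- r.snapshot(name): name is "side" or "top" or "wrist"; returns a dict with "pixels" (420x560x3 uint8, red, green, blue), "fx", "fy", "cx", "cy" (pixels), "cam_to_world" (4x4, takes a point from camera to world coordinates). Camera axes: x right, y down, z forward; pixel columns grow to the right and rows downward; lengths in m; the calibration is good to about 2 mm. A picture is of the moment at which its call begins. There is no depth.
- r.finish_job(): hands the job in; it is judged then, once.
The state is a dict: "clock": time; "q": joint angles; "qd": joint speeds; "joint_torque": joint torques, N m; "tool_pos": TCP position; "eef_rot": TCP orientation; "contact_force": force on the tool from outside, world axes, zero at the start; "moment": the same for the moment, N m; "opening": opening from 0.0 (shut) to 1.0 (fully open); "finger_force": force on a finger pad.
Only numpy, scipy, OpenCV 4.12 (cv2) and the standard library are available. Lean on these libraries where they do the work, as an engineer would, in place of code of your own. Each camera call takes 0.05 s, during which the arm holds its last target. There are 200 camera calls.

## Task

Restock the sloped two-lane feeder: lay the loose tall carton lengthwise on the upper part of the lane whose front carton is equally tall (the other lane holds a flat one), and let go there so that it slides down by itself until it rests behind that front carton. Set it on the lane gently rather than dropping it, and leave the two front cartons and the other things on the counter where they are.

Things in the scene. Friction and masses are not known exactly. Their poses are not given: they have to be found in the camera images.
- spare_center (a point): centre of the loose plain cardboard carton to be loaded: 100 mm long (its x), 44 mm wide (its y), 48 mm tall (its z), 0.08 to 0.17 kg. It stands alone on the counter, left of the feeder, long and level. Grasp it across its 44 mm width; either end may go first.
- lanes: sloped deck of the feeder, a fixed stand 310 x 180 mm. Origin midway between the lanes, on their running surface, at the stop face (low front end, 45 mm over the counter). x runs 24 degrees up the slope away from the robot, y left across the lanes, z square to the surface; deck ends at x = 308 mm. It is slippery (friction 0.2): a carton let go slides at once. Stop 20 mm high.
- lane_left (a point): loading point of the left lane, on its running surface: x = 225 mm, y = +40 mm in the frame of the deck, same axes (x up the slope). Lane 56 mm wide between guides 12 mm high, straight up to x = 200 mm, then flared outward 17 degrees to x = 234 mm; bare deck beyond.
- lane_right (a point): the same for the right lane, at x = 225 mm, y = -40 mm in the frame of the deck; same guides.
- board_edge (a point): middle of the lower front edge of a level shelf board above the feeder's upper end, 289 mm over the counter, nearly straight above the loading points. The board is 190 mm wide, 10 mm thick, reaches back 100 mm to two posts outside the lanes and bears two 46 mm spools. A hand that lays a carton at a loading point must lean back toward the robot, square to the slope.
- front_tall_center (a point): centre of the tall cardboard carton, same size as the loose one (100 x 44 x 48 mm), that rests against the stop of one lane (which one varies). Its x runs up the slope along the lane, y across, z square to the running surface, 24 mm above that surface. A carton resting behind it has its centre 100 mm from this one along x.
- front_flat_center (a point): centre of the flat cardboard carton (100 x 44 x 24 mm) at the stop of the other lane; x up the slope, z square to the running surface.
- bell: domed counter bell, 80 mm across, 56 mm tall; origin under its centre. Bystander.
- ink_pad: closed flat ink pad, 62 x 92 x 18 mm; origin under its centre. Bystander.
Not all that is in view belongs to the job. Leave any pink look-alike of the part that bears spare_center alone. Leave any black look-alike of the part that bears front_tall_center alone.

How it is judged:
On the way:
1. the loose carton lies lengthwise in the tall carton's lane, at least 25 mm up the lane from its final place, and has been let go (x of spare_center in the frame of front_tall_center between 0.125 and 0.26 m and y of spare_center in the frame of front_tall_center between -0.016 and 0.016 m and z of spare_center in the frame of front_tall_center between -0.012 and 0.012 m and angle between the x axis of spare_center and the x axis of front_tall_center, either way round below 0.15 rad and contact force between the fingers and spare below 0.1 N), for 0.03 s.
At the end, for the whole second after the job is handed in: The loose carton rests, released, behind the front tall carton: 94 to 112 mm up the lane from it (centres), within 14 mm sideways, 8 mm in height and 0.15 rad; the front cartons are within 12 mm, the bell and ink pad within 30 mm of their starts (x of spare_center in the frame of front_tall_center between 0.094 and 0.112 m and y of spare_center in the frame of front_tall_center between -0.014 and 0.014 m and z of spare_center in the frame of front_tall_center between -0.008 and 0.008 m and angle between the x axis of spare_center and the x axis of front_tall_center, either way round below 0.15 rad and contact force between the fingers and spare below 0.1 N and linear speed of spare below 0.02 m/s and distance of each of front_tall_center, front_flat_center from where it was at the start of the episode below 0.012 m and distance of each of bell, ink_pad from where it was at the start of the episode below 0.03 m); the robot touches nothing.
It fails at once if the loose carton is dropped or flung: it moves at over 1 m/s while not held (linear speed of spare above 1 m/s and contact force between the fingers and spare below 0.1 N).
It fails at once if a front carton is shifted more than 30 mm (distance of any of front_tall_center, front_flat_center from where it was at the start of the episode above 0.03 m).
It fails at once if the bell or ink pad is shifted more than 30 mm (distance of any of bell, ink_pad from where it was at the start of the episode above 0.03 m).
It also fails if it takes over 38 s, if anything falls off the work surface, if the arm or the gripper's body presses on something with over 40 N, if the wrist force passes 120 N, or if a joint passes its speed limit or range.

## Working session

There is one attempt and no reset: what is moved stays moved. The work goes in short steps, Python scripts to look and compute and a tool call to move; the robot and the scene stay as the last step left them, time stands still between calls to the robot, and variables do not carry over. Pictures are saved under pics/ and viewed, at most 10 in all, crops included, and the job is handed in when it is done.

Besides the shell and the picture viewer there is one more tool, called after ">>>" as name(argument=value, ...) on one line, values as JSON. step_arm: Moves the arm, as the interface text tells. Its arguments: {"type":"object","properties":{"steps":{"type":"array","items":{"type":"array","items":{"type":"number"}}},"force":{"type":"number"}},"required":["steps"]}

```bash
mkdir -p pics; python3 - <<'E'
from plant import r
import cv2,pickle
d={}
for n in("side","top","wrist"):
    s=r.snapshot(n);d[n]=s;cv2.imwrite(f"pics/{n}0.png",s["pixels"][:,:,::-1])
    print(n,s["fx"],s["cx"],s["cy"],s["cam_to_world"].round(3).tolist() if hasattr(s["cam_to_world"],"round") else s["cam_to_world"])
pickle.dump(d,open("s0.pkl","wb"))
print(r.get_state())
E
```

```text
side 451.3060089170693 281.08807042909854 208.4580094195759 [[0.91, -0.125, 0.394, 0.012], [-0.413, -0.323, 0.852, -1.146], [0.021, -0.938, -0.345, 0.652], [0.0, 0.0, 0.0, 1.0]]
top 439.6280790055667 276.8128590187977 204.03175067341442 [[0.03, -0.979, 0.2, 0.302], [-1.0, -0.03, 0.003, 0.01], [0.003, -0.2, -0.98, 1.398], [0.0, 0.0, 0.0, 1.0]]
wrist 344.4761178411527 282.00722720097383 211.104277872515 [[0.415, 0.876, 0.247, 0.194], [0.91, -0.398, -0.114, 0.598], [-0.002, 0.272, -0.962, 0.385], [0.0, 0.0, 0.0, 1.0]]
{'clock': 0.15, 'q': array([-1.11020513,  0.68977548, -0.19454088,  1.56607309,  0.1572916 ,
        0.90248981, -0.2150992 ]), 'qd': array([ 0.00142509, -0.00162743, -0.000919  , -0.00251853, -0.00095645,
        0.00067001, -0.00114186]), 'joint_torque': array([-1.95049768e-03, -5.27860665e+01, -1.26837049e+00, -1.53585130e+01,
       -5.24274458e-02,  3.89426670e-03,  1.11422273e-04]), 'tool_pos': array([0.25855904, 0.56852571, 0.25511301]), 'eef_rot': array([ 2.11746703e-01,  9.77324344e-01, -6.70626309e-04, -1.02263232e-04]), 'contact_force': array([ 0.54013285,  0.66835941, -1.13298295]), 'moment': array([0.00264279, 0.01424351, 0.03970163]), 'finger_force': 0.0, 'opening': 1.000804440195346}
```

View pics/top0.png

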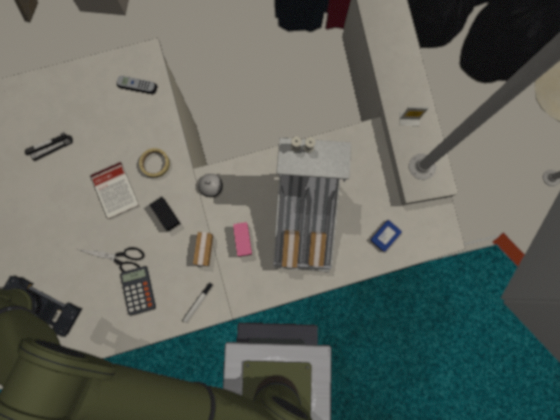

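View pics/side0.png

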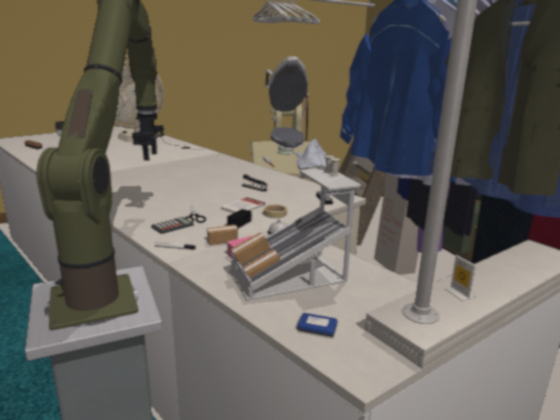

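The top view shows the brown carton at (203,249), the pink look-alike at (242,239), a black box at (164,213), and the feeder cartons at (290,250) and (317,250). My choice is the brown one. I'll check it in a crop.

```bash
python3 - <<'E'
import cv2
a=cv2.imread("pics/top0.png")[215:285,185:345];b=cv2.imread("pics/side0.png")[190:295,200:360]
cv2.imwrite("pics/c1.png",cv2.resize(a,None,fx=5,fy=5,interpolation=2))
cv2.imwrite("pics/c2.png",cv2.resize(b,None,fx=5,fy=5,interpolation=2))
E
```

```text
(no output)
```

View pics/c1.png

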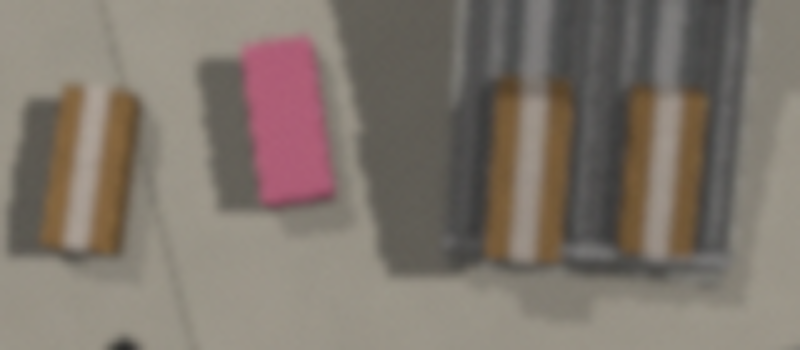

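View pics/c2.png

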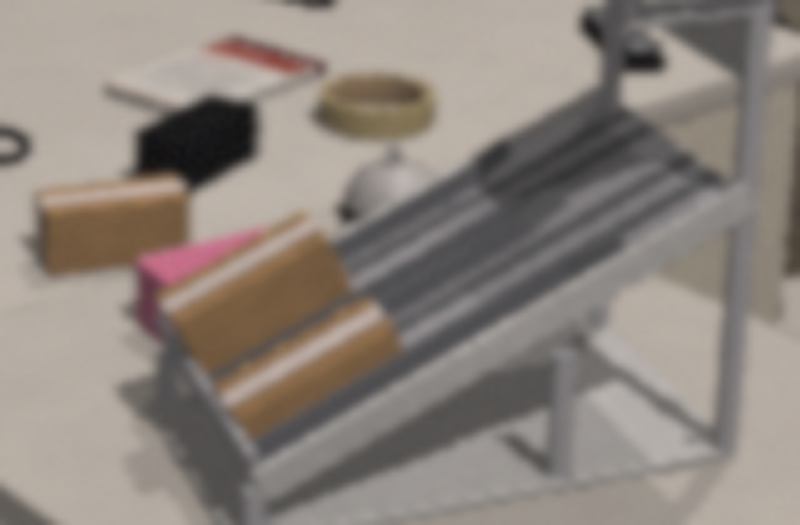

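```bash
cat > h.py <<'E'
import numpy as np
from scipy.spatial.transform import Rotation as R
from scipy.optimize import least_squares
def ray(s,uv,z):
    T=np.array(s["cam_to_world"]);d=T[:3,:3]@np.array([(uv[0]-s["cx"])/s["fx"],(uv[1]-s["cy"])/s["fy"],1]);o=T[:3,3]
    return o+d*(z-o[2])/d[2]
def proj(s,p):
    T=np.array(s["cam_to_world"]);c=(np.atleast_2d(p)-T[:3,3])@T[:3,:3]
    return np.c_[s["fx"]*c[:,0]/c[:,2]+s["cx"],s["fy"]*c[:,1]/c[:,2]+s["cy"]]
def deckR(yaw): return (R.from_euler("z",yaw)*R.from_euler("y",-24,degrees=True))
E
python3 - <<'E'
from h import *
import pickle
s=pickle.load(open("s0.pkl","rb"))["top"]
C=lambda L:(np.array(L)+.5)/5-.5+[185,215]
q=C([(64,88),(138,94),(120,254),(42,247)])
def box(p,zt):  # TL TR BR BL
    l=np.array([(50,22),(50,-22),(-50,-22),(-50,22)])/1000
    return np.c_[R.from_euler("z",p[2]).apply(np.c_[l,0*l[:,:1]])[:,:2]+p[:2],np.full(4,zt)]
f=least_squares(lambda p:(proj(s,box(p,.048))-q).ravel(),[.4,.15,0]);print("spare",f.x,np.degrees(f.x[2]),f.fun.round(1))
qd=np.r_[C([(495,80),(573,82),(562,262),(485,262)]),C([(633,90),(706,92),(695,255),(618,250)])]
dk=np.array([(.1,.062,.048),(.1,.018,.048),(0,.018,.048),(0,.062,.048),(.1,-.018,.024),(.1,-.062,.024),(0,-.062,.024),(0,-.018,.024)])
for L,hl in(("tallL",1),("tallR",0)):
    d=dk.copy()
    if not hl:d[:4,2]=.024;d[4:,2]=.048
    g=least_squares(lambda p:(proj(s,deckR(p[2]).apply(d)+[p[0],p[1],.045])-qd).ravel(),[.4,-.05,0])
    print(L,g.x,np.degrees(g.x[2]),g.cost,g.fun.round(1))
    D=deckR(g.x[2])
    print(D.apply([.225,.04,0])+[*g.x[:2],.045], D.apply([.225,.04,.048])+[*g.x[:2],.045])
E
```

```text
spare [ 0.43034216  0.23634831 -0.05972434] -3.4219526457855522 [ 0.3 -0.3 -0.3 -0.3 -0.6  0.2  0.6  0.3]
tallL [ 0.40228059 -0.06941575 -0.03838857] -2.1995032034352593 8.352340287805887 [ 0.4  1.9 -0.   2.5 -0.4 -1.   0.2 -2.  -0.1 -0.5  0.2  0.1 -0.5 -0.6
  0.2 -0.6]
[ 0.60921204 -0.03733397  0.13651574] [ 0.58970307 -0.03658468  0.18036593]
tallR [ 0.40230828 -0.0709051   0.03081579] 1.7656148012719328 19.833849183969274 [-0.9  1.  -1.7  0.6  0.2 -3.4  1.  -3.3 -0.9  1.3 -0.3  0.9  1.1  0.9
  1.6  1.9]
[ 0.60652598 -0.02459097  0.13651574] [ 0.58701189 -0.02519251  0.18036593]
```

```bash
cat >> h.py <<'E'
def down(yaw): # tool x = -(x at yaw), z down
    x=-np.array([np.cos(yaw),np.sin(yaw),0]);z=np.array([0,0,-1.]);return R.from_matrix(np.c_[x,np.cross(z,x),z])
def lean(yaw):
    M=deckR(yaw).as_matrix();return R.from_matrix(np.c_[-M[:,0],M[:,1],-M[:,2]])
def delta(st,p,Rt):
    Rc=R.from_quat(st["eef_rot"])
    print("turn first (deg)",np.degrees((Rc.inv()*Rt).as_rotvec()).round(2),"then shift in new axes cm",(Rt.inv().apply(np.array(p)-st["tool_pos"])*100).round(2), "| shift in current axes",(Rc.inv().apply(np.array(p)-st["tool_pos"])*100).round(2))
E
python3 - <<'E'
from h import *
from plant import r
delta(r.get_state(),[.430,.236,.20],down(-.06))
E
```

```text
turn first (deg) [-8.000e-02 -1.000e-02 -2.101e+01] then shift in new axes cm [-19.11 -32.16   5.51] | shift in current axes [-29.37 -23.17   5.55]
```

>>> step_arm(steps=[[0,0,0,0,0,-7,-1],[0,0,0,0,0,-7,-1],[0,0,0,0,0,-7,-1],[-3.2,-5.4,0.9,0,0,0,-1],[-3.2,-5.4,0.9,0,0,0,-1],[-3.2,-5.4,0.9,0,0,0,-1],[-3.2,-5.4,0.9,0,0,0,-1],[-3.2,-5.3,0.9,0,0,0,-1]])

```text
clock: 1.15
tool_pos: [0.4013, 0.2923, 0.211]
eef_rot: [0.03, 1.0, 0.0, 0.0]
contact_force: [1.3, -0.6, -0.3]
opening: 0.998
finger_force: 0.0
```

>>> step_arm(steps=[[-3.1,-5.3,1.0,0,0,0,-1],[0,0,0,0,0,0,-1],[0,0,0,0,0,0,-1]])

```text
clock: 1.52
tool_pos: [0.4282, 0.2399, 0.2013]
eef_rot: [0.03, 1.0, 0.001, -0.0]
contact_force: [-0.4, 0.3, -0.1]
opening: 1.0
finger_force: 0.0
```

```bash
python3 - <<'E'
from h import *
from plant import r
import cv2,pickle
s=r.snapshot("wrist");pickle.dump(s,open("w1.pkl","wb"));cv2.imwrite("pics/w1.png",s["pixels"][:,:,::-1])
delta(r.get_state(),[.430,.236,.20],down(-.06))
E
```

```text
turn first (deg) [ 0.09 -0.    0.09] then shift in new axes cm [-0.24 -0.47  0.14] | shift in current axes [-0.24 -0.47  0.14]
```

View pics/w1.png

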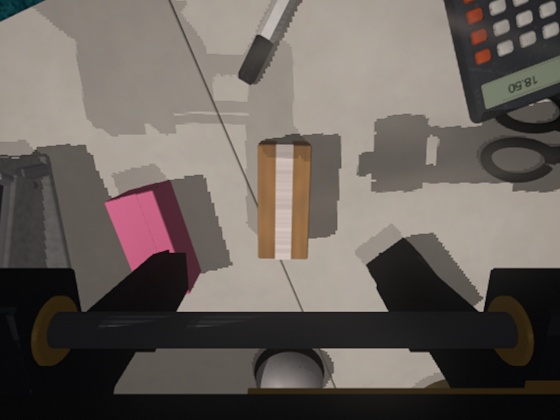

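Brown carton's top face is at (258,144), (310,144), (308,258), (259,258). The pink one is well left at (150,240). Fit next.

```bash
python3 - <<'E'
from h import *
from plant import r
import pickle
s=pickle.load(open("w1.pkl","rb"))
q=np.array([(258,144),(310,144),(308,258),(259,258)])
P=np.array([ray(s,u,.048) for u in q]);print(P.round(4),P.mean(0))
print(np.degrees(np.arctan2(*(P[2]+P[3]-P[0]-P[1])[[1,0]])))
c=P.mean(0);a=P[2]+P[3]-P[0]-P[1]
delta(r.get_state(),[c[0],c[1],.033],down(np.arctan2(a[1],a[0])))
E
```

```text
[[0.3802 0.2235 0.048 ]
 [0.3828 0.2655 0.048 ]
 [0.4824 0.2598 0.048 ]
 [0.4797 0.2164 0.048 ]] [0.43125432 0.24128008 0.048     ]
-3.671015115398282
turn first (deg) [ 0.09 -0.    0.32] then shift in new axes cm [-0.33  0.07 16.84] | shift in current axes [-0.33  0.04 16.84]
```

>>> step_arm(steps=[[-0.3,0.1,5,0,0,0.3,-0.8],[0,0,5,0,0,0,-0.8],[0,0,4,0,0,0,-0.8],[0,0,2,0,0,0,-0.8],[0,0,0.8,0,0,0,-0.8],[0,0,0,0,0,0,-0.8]])

```text
clock: 2.33
tool_pos: [0.4309, 0.2414, 0.0333]
eef_rot: [0.032, 0.999, 0.0, -0.0]
contact_force: [-0.1, 0.3, 0.5]
opening: 0.898
finger_force: 0.0
```

>>> step_arm(steps=[[0,0,0,0,0,0,1],[0,0,0,0,0,0,1],[0,0,0,0,0,0,1],[0,0,0,0,0,0,1],[0,0,0,0,0,0,1],[0,0,0,0,0,0,1]], force=20)

```text
clock: 3.08
tool_pos: [0.4316, 0.2402, 0.0336]
eef_rot: [0.033, 0.999, 0.0, 0.0]
contact_force: [-0.5, 0.1, 4.4]
opening: 0.496
finger_force: 20.0
```

```bash
python3 - <<'E'
from h import *
from plant import r
o=np.array([.4023,-.0694,.045]);yaw=-.0384
st=dict(r.get_state()); st["tool_pos"]=st["tool_pos"]+[0,0,.2]
p=deckR(yaw).apply([.14,.04,.133])+o;print(p)
delta(st,p,lean(yaw))
E
```

```text
[ 0.47758161 -0.03226273  0.22344468]
turn first (deg) [ -0.31 -23.97  -1.54] then shift in new axes cm [ -4.75 -27.05   3.22] | shift in current axes [ -6.38 -26.89   1.  ]
```

>>> step_arm(steps=[[0,0,-2,0,0,0,1],[0,0,-4,0,0,0,1],[0,0,-5,0,0,0,1],[0,0,-5,0,0,0,1],[0,0,-4,0,0,0,1],[0,0,0,0,0,0,1]])

```text
clock: 3.82
tool_pos: [0.4325, 0.2408, 0.2354]
eef_rot: [0.033, 0.999, 0.002, 0.002]
contact_force: [-0.3, 1.0, -2.1]
opening: 0.499
finger_force: 20.0
```

>>> step_arm(steps=[[0,0,0,0,-8,-0.5,1],[0,0,0,0,-8,-0.5,1],[0,0,0,0,-8,-0.5,1],[-1,-5.4,0.6,0,0,0,1],[-1,-5.4,0.6,0,0,0,1],[-1,-5.4,0.6,0,0,0,1],[-1,-5.4,0.6,0,0,0,1],[-0.8,-5.4,0.8,0,0,0,1]])

```text
clock: 4.82
tool_pos: [0.4671, 0.0088, 0.217]
eef_rot: [0.023, 0.985, -0.017, 0.171]
contact_force: [0.4, -0.9, -2.0]
opening: 0.493
finger_force: 20.0
```

>>> step_arm(steps=[[0,0,0,0,0,0,1],[0,0,0,0,0,0,1]])

```text
clock: 5.08
tool_pos: [0.467, 0.0098, 0.2174]
eef_rot: [0.025, 0.985, -0.017, 0.171]
contact_force: [1.2, 0.2, -1.6]
opening: 0.499
finger_force: 20.0
```

```bash
python3 - <<'E'
from h import *
from plant import r
import cv2,pickle
s=r.snapshot("wrist");t=r.snapshot("side");u=r.snapshot("top");pickle.dump((s,t,u),open("w2.pkl","wb"));cv2.imwrite("pics/w2.png",s["pixels"][:,:,::-1])
for n,i in(("t2",t),("u2",u)):cv2.imwrite(f"pics/{n}.png",i["pixels"][:,:,::-1])
st=r.get_state();o=np.array([.4023,-.0694,.045])
print(st["tool_pos"],deckR(-.0384).inv().apply(st["tool_pos"]-o))
delta(st,st["tool_pos"],lean(-.0384))
E
```

```text
[0.46774014 0.0122508  0.21813324] [0.12729448 0.08410289 0.13284277]
turn first (deg) [-1.58 -4.08 -0.01] then shift in new axes cm [0. 0. 0.] | shift in current axes [0. 0. 0.]
```

View pics/w2.png

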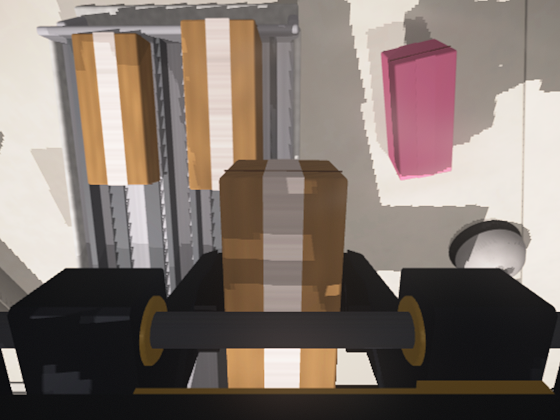

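The wrist view shows the tall front carton at (220,100), which is in the left lane, and the flat one at (115,110). The held carton is at (283,240). I'll enlarge it to fit the deck.

```bash
python3 - <<'E'
import cv2
a=cv2.imread("pics/w2.png")[5:205,30:310]
cv2.imwrite("pics/c3.png",cv2.resize(a,None,fx=2.8,fy=2.8,interpolation=2))
E
```

```text
(no output)
```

View pics/c3.png

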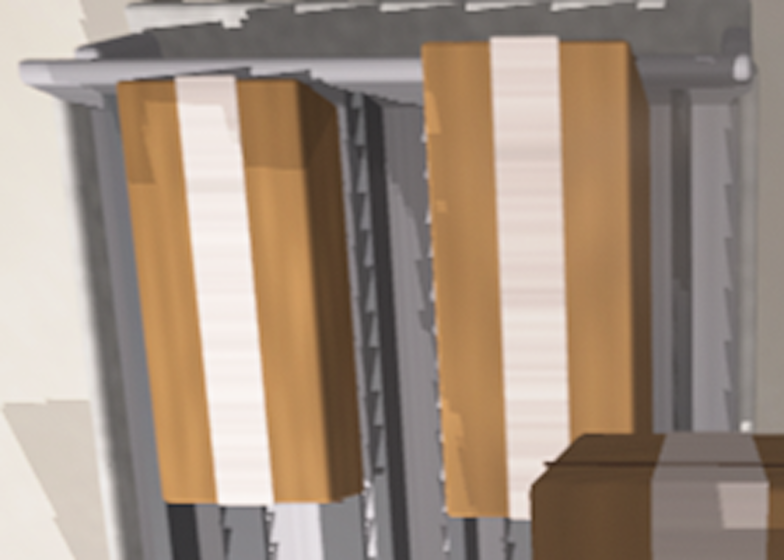

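```bash
python3 - <<'E'
from h import *
from plant import r
import pickle
s,t,u=pickle.load(open("w2.pkl","rb"))
q=(np.array([(422,43),(628,41),(449,517),(118,82),(297,80),(330,502),(163,502)])+.5)/2.8-.5+[30,5]
d=np.array([(0,.018,.048),(0,.062,.048),(.1,.018,.048),(0,-.062,.024),(0,-.018,.024),(.1,-.018,.024),(.1,-.062,.024)])
for f3 in(0,1):
    z=lambda p:p[3] if f3 else .045
    g=least_squares(lambda p:(proj(s,deckR(p[2]).apply(d)+[p[0],p[1],z(p)])-q).ravel(),[.4,-.07,0,.045])
    print(g.x,np.degrees(g.x[2]),g.fun.round(1))
    o=np.array([g.x[0],g.x[1],z(g.x)]);yaw=g.x[2];st=r.get_state()
    print("tcp in deck",deckR(yaw).inv().apply(st["tool_pos"]-o))
    delta(st,deckR(yaw).apply([.20,.04,.10])+o,lean(yaw))
# held carton far-bottom front edge
E
```

```text
[ 0.3985775  -0.06752283 -0.04388897  0.045     ] -2.5146528269878723 [-0.8 -0.2  0.8 -0.1 -1.2  0.3 -1.  -0.5  1.1 -0.3  1.1  0.8  0.1  0.6]
tcp in deck [0.13034454 0.08273131 0.1314848 ]
turn first (deg) [-1.46 -4.07  0.29] then shift in new axes cm [-6.97 -4.27  3.15] | shift in current axes [-7.15 -4.23  2.75]
[ 0.39879698 -0.06789873 -0.04405567  0.04399593] -2.5242041084063587 [-0.8  0.1  0.3  0.1 -1.3 -0.2 -0.6 -0.3  1.2 -0.1  1.1  0.3  0.3  0.1]
tcp in deck [0.1305249  0.08310812 0.13250359]
turn first (deg) [-1.46 -4.07  0.29] then shift in new axes cm [-6.95 -4.31  3.25] | shift in current axes [-7.14 -4.27  2.86]
```

>>> step_arm(steps=[[0,0,0,-1.5,-4,0.3,1],[0,-2.2,0,0,0,0,1],[0,-2.1,0,0,0,0,1],[-3,0,1,0,0,0,1],[-4,0,1,0,0,0,1],[0,0,1,0,0,0,1],[0,0,0,0,0,0,1],[0,0,0,0,0,0,1]])

```text
clock: 6.22
tool_pos: [0.5405, -0.036, 0.2174]
eef_rot: [0.022, 0.979, -0.008, 0.2]
contact_force: [-0.1, 0.7, -0.7]
opening: 0.495
finger_force: 20.0
```

```bash
cat >> h.py <<'E'
O=np.array([.3986,-.0675,.045]);YAW=-.0439
E
python3 - <<'E'
from h import *
from plant import r
import cv2,pickle
st=r.get_state()
print(st["tool_pos"],deckR(YAW).inv().apply(st["tool_pos"]-O))
delta(st,deckR(YAW).apply([.218,.04,.06])+O,lean(YAW))
print(st["q"].round(2),st["contact_force"])
a=r.snapshot("wrist");b=r.snapshot("side");pickle.dump((a,b),open("w3.pkl","wb"))
im=np.vstack([cv2.resize(a["pixels"][:300],None,fx=1,fy=1),cv2.resize(b["pixels"][130:280,150:430],None,fx=2,fy=2,interpolation=2)])
cv2.imwrite("pics/m3.png",im[:,:,::-1])
E
```

```text
[ 0.54046874 -0.03598803  0.21737635] [0.19832708 0.03770765 0.1003885 ]
turn first (deg) [-0.37 -0.86 -0.01] then shift in new axes cm [-1.97  0.23  4.04] | shift in current axes [-2.03  0.26  4.01]
[ 0.01  0.56 -0.08  2.23  2.07  0.09 -0.57] [-0.09611216  0.68241567 -0.74260471]
```

View pics/m3.png

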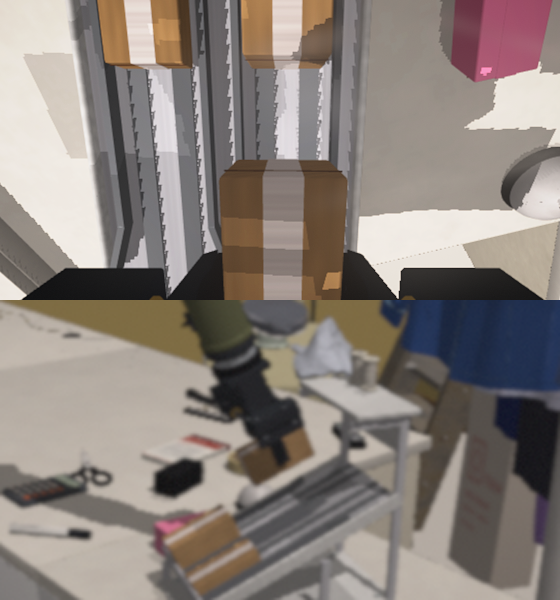

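>>> step_arm(steps=[[-1,0.1,0.5,-0.3,-0.8,0,1],[-1,0.1,1,0,0,0,1],[0,0,1.2,0,0,0,1],[0,0,1.2,0,0,0,1],[0,0,0,0,0,0,1],[0,0,0,0,0,0,1]])

```text
clock: 7.08
tool_pos: [0.5758, -0.0374, 0.19]
eef_rot: [0.023, 0.978, -0.006, 0.208]
contact_force: [-0.1, 0.1, -1.3]
opening: 0.5
finger_force: 20.0
```

```bash
python3 - <<'E'
from h import *
from plant import r
st=r.get_state()
print(st["tool_pos"],deckR(YAW).inv().apply(st["tool_pos"]-O))
delta(st,deckR(YAW).apply([.218,.04,.036])+O,lean(YAW))
print(st["q"].round(2),st["contact_force"])
E
```

```text
[ 0.57578827 -0.03739105  0.19000481] [0.21948524 0.03785601 0.0610064 ]
turn first (deg) [-0.17  0.03 -0.16] then shift in new axes cm [0.15 0.21 2.5 ] | shift in current axes [0.15 0.22 2.5 ]
[ 0.08  0.64 -0.17  2.17  2.09  0.16 -0.58] [-0.12433224  0.13255263 -1.31879164]
```

>>> step_arm(steps=[[0,0.2,1,0,0,0,1],[0,0,0.8,0,0,0,1],[0,0,0.3,0,0,0,1],[0,0,0.2,0,0,0,1],[0,0,0.1,0,0,0,1],[0,0,0,0,0,0,1]])

```text
clock: 7.82
tool_pos: [0.5854, -0.0358, 0.1681]
eef_rot: [0.023, 0.978, -0.006, 0.208]
contact_force: [-1.1, -1.0, -1.4]
opening: 0.497
finger_force: 20.0
```

```bash
cat > chk.py <<'E'
from h import *
from plant import r
st=r.get_state()
print(deckR(YAW).inv().apply(st["tool_pos"]-O),deckR(YAW).inv().apply(st["contact_force"]),st["moment"].round(2))
delta(st,deckR(YAW).apply([.218,.04,.034])+O,lean(YAW))
E
python3 chk.py
```

```text
[0.21928361 0.03985809 0.03714831] [-1.56751663 -1.00748647 -0.8687227 ] [0.06 0.52 0.03]
turn first (deg) [-0.17  0.03 -0.14] then shift in new axes cm [0.13 0.01 0.31] | shift in current axes [0.13 0.01 0.31]
```

>>> step_arm(steps=[[0,0,0.1,0,0,0,1],[0,0,0.1,0,0,0,1],[0,0,0,0,0,0,1]])

```text
clock: 8.2
tool_pos: [0.5862, -0.0358, 0.1662]
eef_rot: [0.023, 0.978, -0.006, 0.208]
contact_force: [-0.1, -0.5, -1.5]
opening: 0.5
finger_force: 20.0
```

```bash
python3 chk.py
```

```text
[0.21923524 0.03988155 0.03504883] [-0.68252923 -0.46505591 -1.37721993] [ 0.03  0.47 -0.02]
turn first (deg) [-0.17  0.02 -0.14] then shift in new axes cm [0.12 0.01 0.1 ] | shift in current axes [0.12 0.01 0.1 ]
```

>>> step_arm(steps=[[0,0,0.1,0,0,0,1],[0,0,0.1,0,0,0,1],[0,0,0,0,0,0,1]])

```text
clock: 8.57
tool_pos: [0.5868, -0.0359, 0.165]
eef_rot: [0.023, 0.978, -0.006, 0.208]
contact_force: [-3.7, -0.5, 5.3]
opening: 0.501
finger_force: 20.0
```

```bash
python3 chk.py
```

```text
[0.21926647 0.03985778 0.03369638] [-1.14401348 -0.63309925  6.34898755] [ 0.06  0.59 -0.05]
turn first (deg) [-0.17  0.06 -0.14] then shift in new axes cm [ 0.13  0.01 -0.03] | shift in current axes [ 0.13  0.01 -0.03]
```

The carton touched the deck at about 7 N. Releasing.

>>> step_arm(steps=[[0,0,0,0,0,0,-0.8],[0,0,0,0,0,0,-0.8],[0,0,0,0,0,0,-0.8],[0,0,0,0,0,0,-0.8],[0,0,0,0,0,0,-0.8],[0,0,-2,0,0,0,-0.8],[0,0,-4,0,0,0,-0.8],[0,0,-3,0,0,0,-0.8]])

```text
clock: 9.57
tool_pos: [0.5581, -0.0354, 0.2319]
eef_rot: [0.023, 0.977, -0.008, 0.212]
contact_force: [1.0, -0.7, -0.4]
opening: 0.897
finger_force: 0.0
```

>>> step_arm(steps=[[3,0,-2,0,0,0,-0.8],[3,0,-2,0,0,0,-0.8],[0,0,0,0,0,0,-0.8],[0,0,0,0,0,0,-0.8]])

```text
clock: 10.07
tool_pos: [0.488, -0.032, 0.242]
eef_rot: [0.024, 0.977, -0.007, 0.211]
contact_force: [0.7, -0.6, 0.5]
opening: 0.9
finger_force: 0.0
```

```bash
python3 - <<'E'
from h import *
from plant import r
import cv2
a=r.snapshot("wrist");b=r.snapshot("side")
im=np.vstack([a["pixels"][:300],cv2.resize(b["pixels"][130:280,150:430],None,fx=2,fy=2,interpolation=2)])
cv2.imwrite("pics/m4.png",im[:,:,::-1])
c=deckR(YAW).apply([(.1,.04,.048),(.2,.04,.048),(.2,.062,.048),(.2,.018,.048)])+O
print(proj(a,c).round(0).tolist(),((proj(b,c)-[150,130])*2+[0,300]).round(0).tolist(),r.get_state()["contact_force"])
E
```

```text
[[284.0, 129.0], [284.0, 272.0], [315.0, 271.0], [253.0, 272.0]] [[226.0, 507.0], [284.0, 474.0], [278.0, 469.0], [290.0, 479.0]] [ 0.74405937  0.22769153 -0.02120934]
```

View pics/m4.png

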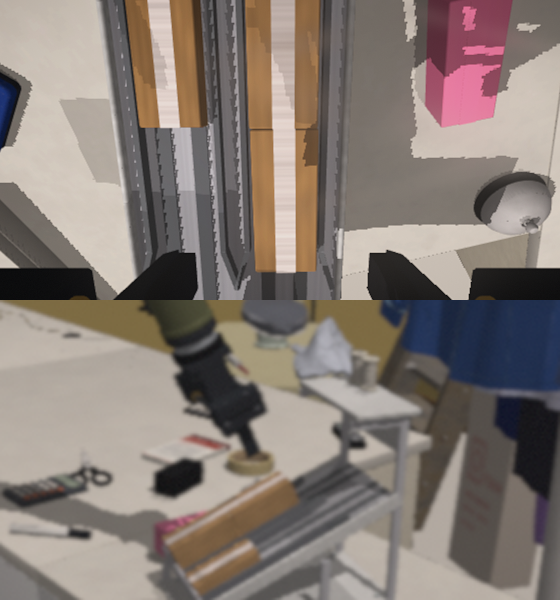

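The loaded carton sits flush behind the tall one: the seam is at (284,129) and its rear edge at (285,272), both as predicted. The hand is clear, so I'm handing in.

```bash
python3 -c "
from plant import r
print(r.finish_job())"
```

```text
the job is handed in; nothing more can be done
None
```

The loose carton was set gently on the upper left lane, slid down when released and now rests behind the tall front carton; the job is handed in (about 10 s used), but no verdict was returned.

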